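# Put the emptied moisture-trap cup to dry on its peg

## Robot

A 6-joint arm with a two-finger parallel gripper is mounted at the origin on the work surface. World frame = base frame: x ahead of the robot, y to its left, z up, the work surface at z = 0. Lengths are in m, angles in rad, forces in N, time in s.
With the tool pointing down it reaches from about 0.375 to 0.9 m from the base axis. Payload 3.1 kg.
Tool frame: the origin (TCP) lies between the finger pads; the fingertips stand 8 mm ahead of it and the grasp point (between the pads) lies 11 mm behind it; z points along the fingers, y is the line along which they close (so a half turn about z gives the same grasp; the last joint's range is limited). The gripper opens to 87 mm and grips with 3 to 60 N. Pads are 19 mm wide; open, the fingers measure 117 mm over their backs; the gripper's body (75 mm by 190 mm) begins 51 mm behind the grasp point.
Start: joints at [-1.474, 0.527, 1.433, -0, 1.181, -0.178], TCP at [0.17, -0.601, 0.231] pointing down, gripper open.
Joint ranges: [-3.08, 3.08], [-0.75, 2.2], [0.22, 2.44], [-1.43, 4.57], [0, 2.65], [-2.85, 2.85]. Speed limits (rad/s): [2.79, 2.79, 3.14, 3.14, 3.14, 3.14].

## Interface

Orientations are given as a unit quaternion [x, y, z, w].
In Python, from rig import robot, vision, job gives the robot as it stands.
- The arm moves only by the shell command python3 -m handwheel 'ROWS' [OPENING] [FORCE]. ROWS is JSON, a list of rows, each a list of 4 numbers: the shift along the tool's x, y, z as a fraction of full scale, then the turn about the tool's z as a fraction of full scale. A call has 1 to 20 rows; each row is the pose to reach, as a shift and turn from the pose commanded when the call began, along the tool's axes at that moment, turning the shorter way round; what a row does not reach only later rows make up. Full scale, the value 1, is 300 mm for a shift and 2 pi rad for a turn. A row lasts 1/12 s, in which the tool goes at most 41.7 mm and 7.16 degrees, less where a joint would pass 70% of its speed; a pose out of reach is approached as far as the arm can. A call with a number of a shift or a turn outside -1 to 1 is refused whole. A call with a gripper value outside its range is refused whole. OPENING is the opening in per cent of the stroke, from 0 (shut) to 100 (fully open), set as the call begins (- or left out, the last holds). The fingers move at their own pace and stop on an object; FORCE is the grip in N (left out, the last holds). Time passes only in rows, so rows that repeat a pose let the fingers close. It gives the time, the measured TCP pose, the force, the opening and the grip force at its end, in the units of the state.
- robot.get_obs(): the state, without advancing time (a new reading comes with each control period).
- vision.camera(name): name is "scene" or "top" or "wrist"; returns a dict with "frame" (384x512x3 uint8, red, green, blue), "K" (3x3 intrinsics, pixels), "cam_to_world" (4x4, takes a point from camera to world coordinates); the wrist camera has in their place "hand_eye" (4x4, takes a point from camera to tool coordinates, whose origin is the TCP and whose axes are the flange's). Camera axes: x right, y down, z forward; pixel columns grow to the right and rows downward; lengths in m; the calibration is good to about 2 mm. The wrist camera is an equidistant fisheye: a pixel r from the principal point sees the ray r / f radians off the axis. A picture is of the moment at which its call begins: read the wrist's pose just before it. There is no depth.
- job.hand_in(): hands the job in; it is judged then, once.
Trained networks look in the newest picture that a camera, given by its name, has taken for a name from the list of things; names that differ only in an ending like _2 or _b are one class to them, and where a whole thing is asked for, a point or a joint stands for the part that bears it (a point fixed in the world has none). Each returns a list of dicts, best first, with "conf" (0 to 1); they miss things now and then, are a little off and sometimes report something else, mostly with a low value. They report only what shows in the picture. A call takes as long as a camera call. They do not tell look-alikes from the thing itself.
- vision.look_for(camera, label): "point" ([row, column] in pixels, amid what is visible of it).
- vision.outline_of(camera, label): "mask" (384x512 bool, what is visible of it) and "point" ([row, column] in pixels, amid what is visible of it).
The state is a dict: "time": time; "q": joint angles; "joint_velocities": joint speeds; "joint_torque": joint torques, N m; "position": TCP position; "tool_rot": TCP orientation; "ft_force": force on the tool from outside, world axes, zero at the start; "moment": the same for the moment, N m; "grip_width": finger opening in m; "grip_force": force on a finger pad.
Only numpy, scipy, OpenCV 4.12 (cv2) and the standard library are available. Lean on these libraries where they do the work, as an engineer would, in place of code of your own. Each camera call takes 0.05 s, during which the arm holds its last target. There are 200 camera calls.

## Task

Take the cedar cap off the drying peg and put it away in the open organiser. Then set the square cup, which lies on its side, upside down on the bare peg, all the way down until its bottom rests on the peg's top. Let go of both and leave the egg, the clothes pegs and the hanger where they are.

Things in the scene. Friction and masses are not known exactly. Their poses are not given: they have to be found in the camera images.
- peg: Wooden drying peg fixed to the shelf. Origin at the centre of its underside, z up. Round foot 90 mm in diameter and 12 mm thick, then one upright round post 38 mm in diameter; its top 6 mm taper to a flat of 27 mm diameter, 107 mm above the shelf. With the cup seated on this flat, its mouth hangs 31 mm and its centre 71 mm above the shelf.
- peg_tip (a point): Centre of the flat top of the post, 107 mm above the shelf.
- cap: Dark cedar cap put over the post's top at the start; loose, about 60 g. Origin at the centre of its open underside, z up through its closed domed top.
- cap_center (a point): Centre of the cedar cap, 21 mm above its underside. Round, 56 mm in outer diameter, 42 mm high (its top 14 mm is domed), with a blind socket 42 mm in diameter and 24 mm deep from below; it must be lifted more than 24 mm to clear the post.
- cup: Loose square grey plastic cup, about 90 g, lying on one of its flat sides on the shelf at the start. Origin at the middle of that side; its x axis points out of its mouth (at the start level and roughly towards +y, the robot's left), z points up at the start.
- cup_center (a point): Centre of the cup, half-way along and across it, axes as the cup's (x out of the mouth). Outside 54 x 54 mm, 80 mm long; walls and bottom 4 mm thick, so a square bore 46 x 46 mm and 76 mm deep, open towards +x only. Any turn about its own axis fits the round post (4 mm play each side).
- organiser: Clear plastic organiser box fixed to the shelf, open on top. Origin at the centre of its underside, z up; 160 mm along x, 180 mm along y, 80 mm high, walls and floor 4 mm. Its clear flip-top lid is hinged along the +x rim, stays open, leaning back beyond that rim (126 to 140 degrees open), its edge up to 210 mm above the shelf and 100 to 125 mm behind the hinge.
- egg: White ceramic egg ornament standing free, 50 mm wide, 68 mm high; origin at the centre of its underside. To be left alone.
- clothes_peg1: Green plastic clothes peg lying on the shelf, 75 mm long (its x), 14 mm wide, 10 mm high; origin at the middle of its underside. To be left alone.
- clothes_peg2: A second, like clothes_peg1. To be left alone.
- hanger: Wooden hanger lying on the shelf beyond the peg, about 410 mm long (its y), 14 mm high, its steel hook pointing to its +x; origin near the root of the hook. To be left alone.
There are look-alikes about, which are no part of the job. What is meant by the peg is not green or red, and is the smaller of those in its own colour.

How it is judged:
On the way, in this order (a step that is already met when the one before it is completed fails the run):
1. the cedar cap lies in the organiser, let go and at rest (x of cap_center in the frame of organiser between -0.074 and 0.074 m and y of cap_center in the frame of organiser between -0.084 and 0.084 m and z of cap_center in the frame of organiser below 0.05 m and linear speed of cap below 0.03 m/s and contact force between cap and the fingers below 0.3 N), for 0.2 s.
2. the cup sits upside down on the peg, fully down and let go (horizontal distance between cup_center and peg_tip below 0.009 m and z of cup_center in the frame of peg between 0.066 and 0.076 m and angle between cup_center's own x axis and vertical above 3 rad and linear speed of cup below 0.03 m/s and contact force between cup and the fingers below 0.3 N), for 0.2 s.
At the end, for the whole second after the job is handed in: The cap rests inside the organiser, its centre under 50 mm above the box's underside. The cup is upside down on the peg: mouth down within 0.14 rad, centre within 9 mm of the peg's axis and 66 to 76 mm above the shelf (71 when its bottom rests on the post). Both at rest and let go (all of step 1 and all of step 2); the robot touches nothing.
It fails at once if the egg is pushed more than 25 mm from its place (distance of egg from where it was at the start of the episode above 0.025 m).
It fails at once if the clothes peg by the robot's left is pushed more than 25 mm from its place (distance of clothes_peg1 from where it was at the start of the episode above 0.025 m).
It fails at once if the clothes peg by the robot's right is pushed more than 25 mm from its place (distance of clothes_peg2 from where it was at the start of the episode above 0.025 m).
It fails at once if the hanger is pushed more than 25 mm from its place (distance of hanger from where it was at the start of the episode above 0.025 m).
It fails at once if the ceramic egg is tipped over (angle between egg's own z axis and vertical above 0.5 rad).
It also fails if it takes over 67 s, if anything falls off the work surface, if the arm or the gripper's body presses on something with over 40 N, if the wrist force passes 120 N, or if a joint passes its speed limit or range.

## Working session

There is one attempt and no reset: what is moved stays moved. The work goes in short steps, Python scripts to look and compute and a shell command to move; the robot and the scene stay as the last step left them, time stands still between calls to the robot, and variables do not carry over. Pictures are saved under pics/ and viewed, at most 10 in all, crops included, and the job is handed in when it is done.

```bash
ls; mkdir -p pics; cat > h.py <<'E'
import numpy as np, cv2
from rig import robot, vision, job
def ray(c,uv):
    K=np.array(c["K"]);T=np.array(c["cam_to_world"])
    d=T[:3,:3]@np.linalg.inv(K)@np.array([uv[0],uv[1],1.]);return T[:3,3],d/np.linalg.norm(d)
def onz(c,uv,z):
    o,d=ray(c,uv);return (o+d*(z-o[2])/d[2])
E
python3 - <<'E'
from h import *
ims=[]
for n in ("scene","top"):
    c=vision.camera(n);ims.append(c["frame"]);print(n,np.round(c["K"],1).tolist(),np.round(c["cam_to_world"],3).tolist())
    for l in "peg cap cup organiser egg clothes_peg1 hanger".split():
        for r in vision.look_for(n,l): print(l,round(r["conf"],2),np.round(r["point"]).tolist(),np.round(onz(c,r["point"][::-1],0.0),3)[:2])
cv2.imwrite("pics/a.png",cv2.resize(ims[0][:,:,::-1],(800,600)))
cv2.imwrite("pics/b.png",cv2.resize(ims[1][:,:,::-1],(800,600)))
E
```

```text
pics
scene [[448.4, 0.0, 257.4], [0.0, 448.4, 191.5], [0.0, 0.0, 1.0]] [[0.163, 0.764, -0.624, 1.282], [0.986, -0.115, 0.117, -0.129], [0.018, -0.635, -0.772, 1.008], [0.0, 0.0, 0.0, 1.0]]
peg 0.92 [182.0, 194.0] [ 0.403 -0.157]
peg 0.86 [150.0, 158.0] [ 0.252 -0.257]
peg 0.84 [224.0, 231.0] [ 0.571 -0.067]
peg 0.83 [213.0, 294.0] [0.558 0.114]
peg 0.49 [202.0, 234.0] [ 0.497 -0.048]
cap 0.69 [200.0, 230.0] [ 0.487 -0.06 ]
cup 0.95 [217.0, 141.0] [ 0.509 -0.31 ]
organiser 0.83 [189.0, 370.0] [0.506 0.355]
hanger 0.85 [286.0, 234.0] [ 0.756 -0.083]
top [[462.0, 0.0, 252.1], [0.0, 462.0, 189.5], [0.0, 0.0, 1.0]] [[-0.017, -0.978, 0.209, 0.328], [-1.0, 0.016, -0.008, 0.003], [0.005, -0.209, -0.978, 1.102], [0.0, 0.0, 0.0, 1.0]]
peg 0.8 [185.0, 205.0] [0.576 0.108]
peg 0.74 [200.0, 380.0] [ 0.533 -0.318]
peg 0.64 [302.0, 358.0] [ 0.293 -0.248]
peg 0.6 [191.0, 274.0] [ 0.56  -0.061]
peg 0.59 [246.0, 313.0] [ 0.423 -0.15 ]
cap 0.68 [175.0, 282.0] [ 0.6   -0.081]
cup 0.7 [204.0, 380.0] [ 0.523 -0.315]
organiser 0.65 [176.0, 280.0] [ 0.595 -0.076]
organiser 0.62 [173.0, 102.0] [0.61 0.36]
egg 0.6 [176.0, 103.0] [0.602 0.357]
egg 0.52 [135.0, 256.0] [ 0.703 -0.018]
clothes_peg1 0.74 [178.0, 282.0] [ 0.592 -0.08 ]
clothes_peg1 0.7 [271.0, 276.0] [ 0.368 -0.059]
hanger 0.59 [114.0, 279.0] [ 0.759 -0.078]
```

View pics/a.png

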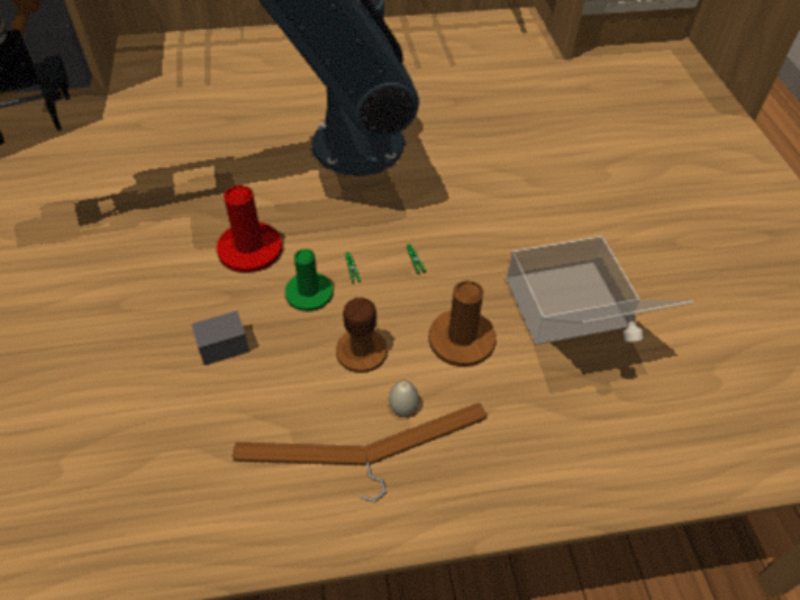

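View pics/b.png

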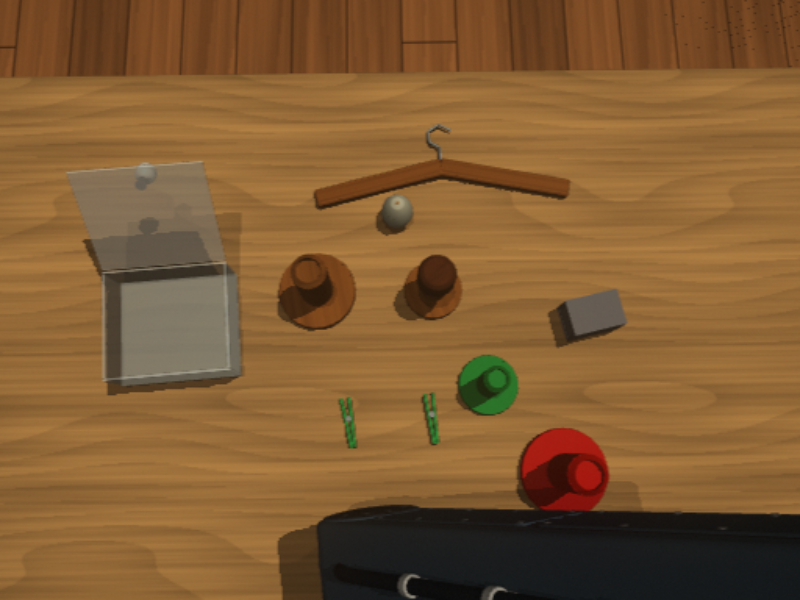

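Scene picture: red peg (240,230), green peg (308,285), smaller brown peg with the dark cap (361,340), larger bare brown peg (463,325), cup (220,338), organiser (575,290), egg (404,398). In the top view these are: capped peg (433,285), big brown (317,290), cup (592,315). The peg meant is the capped brown one: it is neither green nor red, and its foot is smaller than the other brown one's. I'll confirm it in a crop and fit silhouettes.

```bash
cat >> h.py <<'E'
from scipy.optimize import minimize
def proj(c,P):
    T=np.linalg.inv(np.array(c["cam_to_world"]));p=P@T[:3,:3].T+T[:3,3];p=p@np.array(c["K"]).T;return p[:,:2]/p[:,2:]
def box(x,y,yaw,a,b,z0,z1):
    g=np.array([[i*a/2,j*b/2] for i in(-1,1) for j in(-1,1)]);R=np.array([[np.cos(yaw),-np.sin(yaw)],[np.sin(yaw),np.cos(yaw)]])
    g=g@R.T+[x,y];return np.vstack([np.c_[g,np.full(4,z)] for z in(z0,z1)])
def circ(x,y,rz):
    t=np.linspace(0,2*np.pi,40);return np.vstack([np.c_[x+r*np.cos(t),y+r*np.sin(t),0*t+z] for r,z in rz])
def cost(cs,ms,P):
    s=0
    for c,m in zip(cs,ms):
        f=np.zeros((384*4,512*4),np.uint8);cv2.fillConvexPoly(f,cv2.convexHull((proj(c,P)*4).astype(np.float32)).astype(np.int32),1)
        h=cv2.resize(m.astype(np.uint8),(2048,1536),interpolation=cv2.INTER_LINEAR)>0;f=f>0
        s+=1-(f&h).sum()/max(1,(f|h).sum())
    return s
def fit(cs,ms,fn,x0,st):
    x0=np.array(x0,float);S=np.vstack([x0]+[x0+np.eye(len(x0))[i]*st[i] for i in range(len(x0))])
    r=minimize(lambda p:cost(cs,ms,fn(p)),x0,method="Nelder-Mead",options=dict(initial_simplex=S,maxiter=90,xatol=2e-4,fatol=1e-4));return np.round(r.x,4),round(r.fun,3)
CAP=lambda p:circ(p[0],p[1],[(.028,.083),(.028,.111),(.02,.121),(.008,.125)])
CUP=lambda p:box(p[0],p[1],p[2],.08,.054,0,.054)
E
python3 - <<'E'
from h import *
cs=[vision.camera("scene"),vision.camera("top")]
def near(n,l,rc):
    r=[q for q in vision.outline_of(n,l)];r.sort(key=lambda q:np.hypot(*(np.array(q["point"])-rc)))
    if r: print(n,l,np.round(r[0]["point"]),r[0]["mask"].sum(),round(r[0]["conf"],2));return r[0]["mask"]
def go(l,rcs,fn,x0,st):
    ms=[near(n,l,rc) for n,rc in zip(("scene","top"),rcs)]
    for sel in ([0,1],[0],[1]):
        k=[i for i in sel if ms[i] is not None]
        if k: print(l,sel,*fit([cs[i] for i in k],[ms[i] for i in k],fn,x0,st))
go("cap",[(200,231),(175,280)],CAP,[.56,-.07],[.01,.01])
go("cup",[(217,141),(202,380)],CUP,[.52,-.31,1.6],[.01,.01,.15])
go("egg",[(255,258),(135,254)],lambda p:circ(p[0],p[1],[(.012,0),(.025,.03),(.018,.055),(.006,.068)]),[.67,-.01],[.01,.01])
c=cs[0]
# organiser rim corners (800x600 px scene: 510,250 / 603,238 / 638,300 / 540,340 bottom)
for uv,z in (((510,250),.08),((603,238),.08),((638,300),.08),((540,340),0)): print(uv,onz(c,np.array(uv)*.64,z).round(3))
for uv,z in (((104,275),.08),((225,263),.08),((104,381),.08),((230,369),.08)): print(uv,onz(cs[1],np.array(uv)*.64,z).round(3))
im=np.hstack([cv2.resize(cs[0]["frame"][160:250,190:340],(400,240),interpolation=2),cv2.resize(cs[1]["frame"][130:220,160:310],(400,240),interpolation=2)])
cv2.imwrite("pics/c.png",im[:,:,::-1])
o=robot.get_obs();print(o["position"],o["tool_rot"],o["grip_width"])
from scipy.spatial.transform import Rotation as R;print(R.from_quat(o["tool_rot"]).as_matrix().round(3))
E
```

```text
scene cap [198. 229.] 449 0.61
top cap [176. 281.] 545 0.58
cap [0, 1] [ 0.5709 -0.0676] 0.156
cap [0] [ 0.5726 -0.0664] 0.074
cap [1] [ 0.5708 -0.0683] 0.048
scene cup [214. 138.] 890 0.67
top cup [204. 379.] 1006 0.71
cup [0, 1] [ 0.5233 -0.3048  1.8039] 0.136
cup [0] [ 0.5275 -0.3035  1.7996] 0.034
cup [1] [ 0.5231 -0.3055  1.8038] 0.039
scene egg [257. 260.] 305 0.79
top egg [136. 256.] 337 0.58
egg [0, 1] [ 0.6936 -0.0141] 0.308
egg [0] [ 0.6985 -0.0128] 0.101
egg [1] [ 0.6919 -0.0145] 0.06
(510, 250) [0.446 0.226 0.08 ]
(603, 238) [0.441 0.406 0.08 ]
(638, 300) [0.593 0.414 0.08 ]
(540, 340) [0.596 0.252 0.   ]
(104, 275) [0.585 0.415 0.08 ]
(225, 263) [0.6  0.24 0.08]
(104, 381) [0.431 0.405 0.08 ]
(230, 369) [0.445 0.228 0.08 ]
[ 0.17023354 -0.6013584   0.23057343] [9.90507565e-01 1.37458224e-01 4.63102005e-06 2.59281959e-05] 0.08682386844740948
[[ 0.962  0.272  0.   ]
 [ 0.272 -0.962 -0.   ]
 [ 0.     0.    -1.   ]]
```

View pics/c.png

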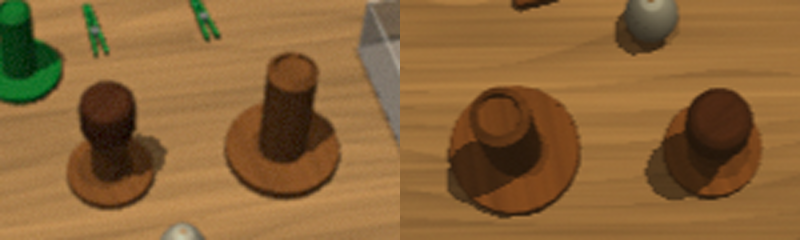

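The crop confirms it: the capped peg has clearly the smaller foot of the two brown ones. Cap is at about (0.571,-0.068), cup at (0.525,-0.305) with its axis at 103°, organiser centre at (0.517,0.322). Moving above the cap.

```bash
cat > d.py <<'E'
import sys
from h import *
from scipy.spatial.transform import Rotation as R
o=robot.get_obs();M=R.from_quat(o["tool_rot"]).as_matrix()
t=np.array([float(v) for v in sys.argv[1:4]]);d=M.T@(t-o["position"])
print("pos",np.round(o["position"],4),"yaw x deg",round(np.degrees(np.arctan2(M[1,0],M[0,0])),1),"t",round(o["time"],2),"q",np.round(o["q"],2),"grip",round(o["grip_width"],4),round(o["grip_force"],1),"F",np.round(o["ft_force"],1),"tilt",np.round(M[:,2],3))
print("rows delta",np.round(d/0.3,3),"dist mm",np.linalg.norm(d)*1000)
E
python3 -m handwheel '[[0.886,-0.674,0,0],[0.886,-0.674,0,0],[0.886,-0.674,0,0],[0.886,-0.674,0,0],[0.886,-0.674,0,0],[0.886,-0.674,0,0],[0.886,-0.674,0,0],[0.886,-0.674,0,0],[0.886,-0.674,0,0]]' 100
python3 -m handwheel '[[0.886,-0.674,0,0],[0.886,-0.674,0,0],[0.886,-0.674,0,0],[0.886,-0.674,0,0],[0.886,-0.674,0,0],[0.886,-0.674,0,0],[0.886,-0.674,0,0],[0.886,-0.674,0,0],[0.886,-0.674,0,0],[0.886,-0.674,0,0]]'
python3 d.py 0.5715 -0.0675 0.093
```

```text
time: 1.95
position: [0.3736, -0.3277, 0.2306]
tool_rot: [0.99, 0.141, 0.001, -0.002]
ft_force: [-0.4, 0.5, -0.2]
grip_width: 0.0869
grip_force: 0.0
time: 2.78
position: [0.5726, -0.0659, 0.2304]
tool_rot: [0.99, 0.14, 0.0, 0.0]
ft_force: [-0.7, -0.4, -0.6]
grip_width: 0.0871
grip_force: 0.0
pos [ 0.5726 -0.0659  0.2304] yaw x deg 16.1 t 2.78 q [-0.31  0.46  1.56 -0.    1.12  0.98] grip 0.0871 0.0 F [-0.7 -0.4 -0.6] tilt [ 0. -0. -1.]
rows delta [-0.005  0.004  0.458] dist mm 137.42447502564664
```

```bash
python3 -m handwheel '[[-0.005,0.004,0.1,0],[-0.005,0.004,0.2,0],[-0.005,0.004,0.3,0],[-0.005,0.004,0.38,0],[-0.005,0.004,0.43,0],[-0.005,0.004,0.458,0],[-0.005,0.004,0.458,0],[-0.005,0.004,0.458,0],[-0.005,0.004,0.458,0]]' 100
python3 -m handwheel '[[0,0,0,0],[0,0,0,0],[0,0,0,0],[0,0,0,0],[0,0,0,0],[0,0,0,0],[0,0,0,0],[0,0,0,0]]' 0 15
python3 -m handwheel '[[0,0,-0.05,0],[0,0,-0.1,0],[0,0,-0.2,0],[0,0,-0.3,0],[0,0,-0.4,0],[0,0,-0.4,0],[0,0,-0.4,0]]'
python3 d.py 0.51 0.322 0.213
```

```text
time: 3.53
position: [0.5712, -0.07, 0.0944]
tool_rot: [0.991, 0.137, 0.001, 0.001]
ft_force: [0.2, -0.2, 0.4]
grip_width: 0.087
grip_force: 0.0
time: 4.2
position: [0.57, -0.0678, 0.0933]
tool_rot: [0.991, 0.137, -0.0, -0.001]
ft_force: [-0.3, 4.7, 3.8]
grip_width: 0.0545
grip_force: 15.0
time: 4.78
position: [0.5718, -0.0699, 0.215]
tool_rot: [0.99, 0.138, 0.002, 0.002]
ft_force: [0.5, -0.5, -2.6]
grip_width: 0.0546
grip_force: 15.0
pos [ 0.5718 -0.0699  0.215 ] yaw x deg 15.8 t 4.78 q [-0.32  0.48  1.58 -0.    1.08  0.98] grip 0.0546 15.0 F [ 0.5 -0.5 -2.6] tilt [ 0.005 -0.003 -1.   ]
rows delta [ 0.158 -1.313  0.002] dist mm 396.78923024403093
```

```bash
python3 -m handwheel '[[0.08,-0.66,0,0],[0.08,-0.66,0,0],[0.08,-0.66,0,0],[0.08,-0.66,0,0],[0.08,-0.66,0,0],[0.08,-0.66,0,0]]'
python3 -m handwheel '[[0.08,-0.655,0,0],[0.08,-0.655,0,0],[0.08,-0.655,0,0],[0.08,-0.655,0,0],[0.08,-0.655,0,0],[0.08,-0.655,0,0],[0.08,-0.655,0,0],[0.08,-0.655,0,0]]'
python3 d.py 0.512 0.322 0.026
python3 - <<'E'
from h import *
c=vision.camera("scene");t=vision.camera("top")
cv2.imwrite("pics/d.png",np.hstack([cv2.resize(c["frame"][80:300,150:450],(400,293)),cv2.resize(t["frame"][80:300,20:320],(400,293))])[:,:,::-1])
E
```

```text
time: 5.28
position: [0.5365, 0.1332, 0.2111]
tool_rot: [0.99, 0.14, -0.002, -0.001]
ft_force: [0.1, -0.3, -1.6]
grip_width: 0.0544
grip_force: 15.0
time: 5.95
position: [0.5088, 0.3224, 0.2117]
tool_rot: [0.99, 0.138, -0.001, 0.001]
ft_force: [0.1, 0.3, -0.1]
grip_width: 0.054
grip_force: 15.0
pos [0.5088 0.3224 0.2117] yaw x deg 15.8 t 5.95 q [ 0.38  0.52  1.51 -0.    1.12  1.68] grip 0.054 15.0 F [ 0.1  0.3 -0.1] tilt [-0.002 -0.002 -1.   ]
rows delta [0.011 0.003 0.619] dist mm 185.6783829511799
```

View pics/d.png

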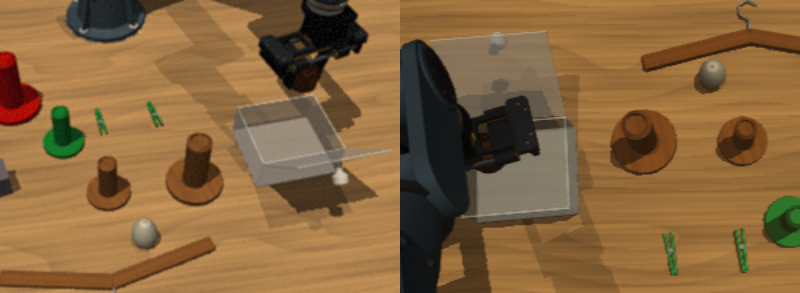

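The cap is held above the organiser (the gripper hides most of the box in the top view), and the peg is bare and still standing. Lowering.

```bash
python3 -m handwheel '[[0.01,0.003,0.1,0],[0.01,0.003,0.2,0],[0.01,0.003,0.3,0],[0.01,0.003,0.4,0],[0.01,0.003,0.5,0],[0.01,0.003,0.56,0],[0.01,0.003,0.6,0],[0.01,0.003,0.619,0],[0.01,0.003,0.619,0],[0.01,0.003,0.619,0],[0.01,0.003,0.619,0]]'
python3 -m handwheel '[[0,0,0,0],[0,0,0,0],[0,0,0,0],[0,0,0,0],[0,0,0,0],[0,0,0,0]]' 100
python3 -m handwheel '[[0,0,-0.1,0],[0,0,-0.3,0],[0,0,-0.5,0],[0,0,-0.65,0],[0,0,-0.65,0],[0,0,-0.65,0],[0,0,-0.65,0]]'
python3 d.py 0.525 -0.3045 0.221
python3 - <<'E'
from h import *
c=vision.camera("scene");t=vision.camera("top")
for n,k in(("scene",c),("top",t)):
    for r in vision.look_for(n,"cap"): print(n,round(r["conf"],2),np.round(r["point"]),onz(k,r["point"][::-1],.03).round(3))
PEG=lambda p:circ(p[0],p[1],[(.019,.1),(.0135,.107)])
FOOT=lambda p:circ(p[0],p[1],[(.045,0),(.045,.012)])
for n,k,rc in(("scene",c,(220,232)),("top",t,(185,277))):
    for r in vision.outline_of(n,"peg"):
        if np.hypot(*(np.array(r["point"])-rc))<18:
            print(n,r["mask"].sum(),fit([k],[r["mask"]],lambda p:np.vstack([FOOT(p)]),[.57,-.068],[.01,.01]))
            ys,xs=np.where(r["mask"]);print("bbox",xs.min(),xs.max(),ys.min(),ys.max());
            for z in(0,):
                P=np.vstack([FOOT([.5715,-.0675]),PEG([.5715,-.0675])]);q=proj(k,P);print("pred",q.min(0).round(1),q.max(0).round(1))
cv2.imwrite("pics/e.png",np.hstack([cv2.resize(c["frame"][80:300,150:450],(400,293)),cv2.resize(t["frame"][80:300,20:320],(400,293))])[:,:,::-1])
E
```

```text
time: 6.97
position: [0.5137, 0.3238, 0.0289]
tool_rot: [0.991, 0.137, 0.001, -0.0]
ft_force: [-0.3, -0.1, -0.0]
grip_width: 0.0545
grip_force: 15.0
time: 7.47
position: [0.5124, 0.3237, 0.0276]
tool_rot: [0.99, 0.138, 0.0, -0.0]
ft_force: [-0.1, -0.1, -0.4]
grip_width: 0.0838
grip_force: 0.0
time: 8.05
position: [0.514, 0.3243, 0.2258]
tool_rot: [0.99, 0.138, 0.003, -0.001]
ft_force: [-0.1, -0.6, -0.4]
grip_width: 0.0871
grip_force: 0.0
pos [0.514  0.3243 0.2258] yaw x deg 15.8 t 8.05 q [ 0.38  0.51  1.49 -0.    1.14  1.67] grip 0.0871 0.0 F [-0.1 -0.6 -0.4] tilt [ 0.007  0.003 -1.   ]
rows delta [-0.536  2.027  0.011] dist mm 628.9563023797131
scene 0.74 [188. 360.] [0.523 0.31  0.03 ]
top 0.75 [209. 115.] [0.516 0.316 0.03 ]
scene 878 (array([ 0.5695, -0.0644]), np.float64(0.232))
bbox 216 247 197 238
pred [214.1 196.3] [247.2 238.3]
top 1070 (array([ 0.5708, -0.0687]), np.float64(0.041))
bbox 259 296 168 203
pred [258.6 167. ] [295.9 204.2]
```

View pics/e.png

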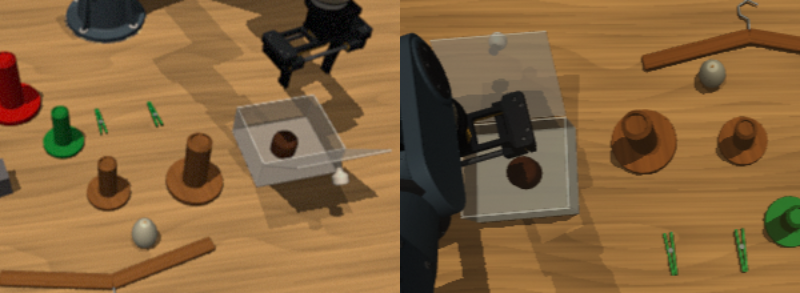

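The cap lies in the organiser at about (0.52,0.315). The bare peg's predicted outline matches the mask at (0.571,-0.068). Now to the cup, turning the fingers across its width.

```bash
python3 -m handwheel '[[-0.27,0.99,0,-0.243],[-0.27,0.99,0,-0.243],[-0.27,0.99,0,-0.243],[-0.27,0.99,0,-0.243],[-0.27,0.99,0,-0.243],[-0.27,0.99,0,-0.243],[-0.27,0.99,0,-0.243],[-0.27,0.99,0,-0.243],[-0.27,0.99,0,-0.243],[-0.27,0.99,0,-0.243],[-0.27,0.99,0,-0.243],[-0.27,0.99,0,-0.243],[-0.27,0.99,0,-0.243],[-0.27,0.99,0,-0.243],[-0.27,0.99,0,-0.243]]'
python3 d.py 0.532 -0.3347 0.16
```

```text
time: 9.6
position: [0.515, 0.0158, 0.2216]
tool_rot: [0.622, 0.783, -0.0, -0.001]
ft_force: [0.4, 0.1, 0.8]
grip_width: 0.0875
grip_force: 0.0
pos [0.515  0.0158 0.2216] yaw x deg 103.1 t 9.6 q [-0.19  0.39  1.71  0.    1.04 -0.42] grip 0.0875 0.0 F [0.4 0.1 0.8] tilt [-0.002  0.    -1.   ]
rows delta [-1.151 -0.209  0.205] dist mm 356.23340266682385
```

```bash
python3 -m handwheel '[[-0.95,-0.17,0,0],[-0.95,-0.17,0,0],[-0.95,-0.17,0,0],[-0.95,-0.17,0,0],[-0.95,-0.17,0,0],[-0.95,-0.17,0,0],[-0.95,-0.17,0,0],[-0.95,-0.17,0,0],[-0.95,-0.17,0,0]]'
python3 -m handwheel '[[-0.2,-0.039,0.205,0],[-0.2,-0.039,0.205,0],[-0.2,-0.039,0.205,0],[-0.2,-0.039,0.205,0],[-0.2,-0.039,0.205,0]]'
python3 d.py 0.532 -0.3347 0.016
python3 - <<'E'
from h import *
c=vision.camera("wrist");print(c["K"],np.round(c["hand_eye"],3))
cv2.imwrite("pics/f.png",cv2.resize(c["frame"],(640,480))[:,:,::-1])
E
```

```text
time: 10.35
position: [0.5309, -0.2757, 0.2216]
tool_rot: [0.623, 0.782, 0.0, -0.0]
ft_force: [-0.8, 0.1, 0.8]
grip_width: 0.087
grip_force: 0.0
time: 10.77
position: [0.5334, -0.3326, 0.1605]
tool_rot: [0.621, 0.784, 0.0, -0.001]
ft_force: [-0.0, 0.7, -0.7]
grip_width: 0.0871
grip_force: 0.0
pos [ 0.5334 -0.3326  0.1605] yaw x deg 103.3 t 10.77 q [-0.74  0.61  1.49  0.    1.04 -0.97] grip 0.0871 0.0 F [-0.   0.7 -0.7] tilt [-0.001  0.002 -1.   ]
rows delta [-0.007 -0.006  0.482] dist mm 144.5663416159335
[[297.31863964   0.         258.55149049]
 [  0.         297.31863964 186.49368157]
 [  0.           0.           1.        ]] [[ 0.001 -0.959 -0.285  0.078]
 [ 1.     0.001  0.     0.001]
 [ 0.    -0.285  0.959 -0.153]
 [ 0.     0.     0.     1.   ]]
```

View pics/f.png

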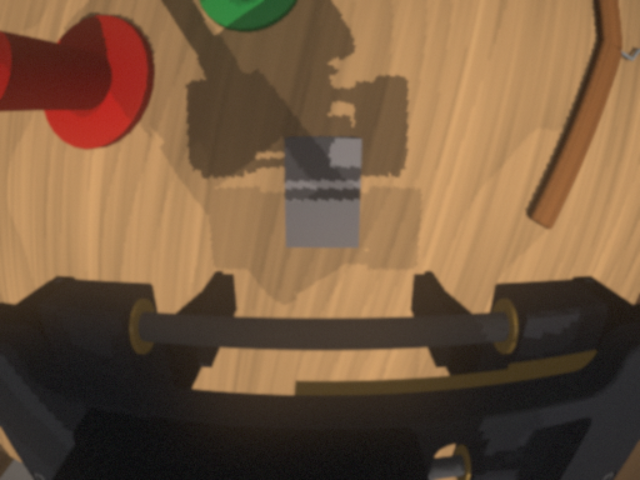

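The wrist view shows the cup centred between the fingers (columns 285–362, axis at 323), with its edges parallel to the tool axes. Its closed end is at row 247, which works out to 9.9 mm behind the TCP axis, and the length comes out at 79 mm as it should. So a light grip there should let the mouth swing down on lifting.

```bash
python3 -m handwheel '[[-0.003,0,0.1,0],[-0.003,0,0.2,0],[-0.003,0,0.3,0],[-0.003,0,0.4,0],[-0.003,0,0.45,0],[-0.003,0,0.482,0],[-0.003,0,0.482,0],[-0.003,0,0.482,0],[-0.003,0,0.482,0]]'
python3 -m handwheel '[[0,0,0,0],[0,0,0,0],[0,0,0,0],[0,0,0,0],[0,0,0,0],[0,0,0,0],[0,0,0,0],[0,0,0,0]]' 0 3
python3 -m handwheel '[[0,0,-0.03,0],[0,0,-0.06,0],[0,0,-0.1,0],[0,0,-0.15,0],[0,0,-0.2,0],[0,0,-0.25,0],[0,0,-0.3,0],[0,0,-0.35,0],[0,0,-0.4,0],[0,0,-0.45,0],[0,0,-0.5,0],[0,0,-0.55,0],[0,0,-0.6,0],[0,0,-0.6,0],[0,0,-0.6,0],[0,0,-0.6,0]]'
python3 d.py 0.571 -0.068 0.22
python3 - <<'E'
from h import *
c=vision.camera("scene");w=vision.camera("wrist")
cv2.imwrite("pics/g.png",np.hstack([cv2.resize(c["frame"][110:270,60:260],(400,320)),cv2.resize(w["frame"],(400,320))])[:,:,::-1])
E
```

```text
time: 11.57
position: [0.5351, -0.3358, 0.0184]
tool_rot: [0.62, 0.784, -0.0, 0.002]
ft_force: [0.3, 0.2, 1.1]
grip_width: 0.087
grip_force: 0.0
time: 12.23
position: [0.5337, -0.3354, 0.0165]
tool_rot: [0.621, 0.784, -0.0, 0.0]
ft_force: [-1.2, -0.6, 1.7]
grip_width: 0.0541
grip_force: 3.0
time: 13.57
position: [0.5333, -0.3349, 0.1962]
tool_rot: [0.621, 0.784, 0.0, -0.0]
ft_force: [0.1, -0.9, -1.6]
grip_width: 0.0542
grip_force: 3.0
pos [ 0.5333 -0.3349  0.1962] yaw x deg 103.3 t 13.57 q [-0.74  0.57  1.45  0.    1.12 -0.97] grip 0.0542 3.0 F [ 0.1 -0.9 -1.6] tilt [-0.  0. -1.]
rows delta [ 0.837  0.327 -0.079] dist mm 270.5701206762119
```

View pics/g.png

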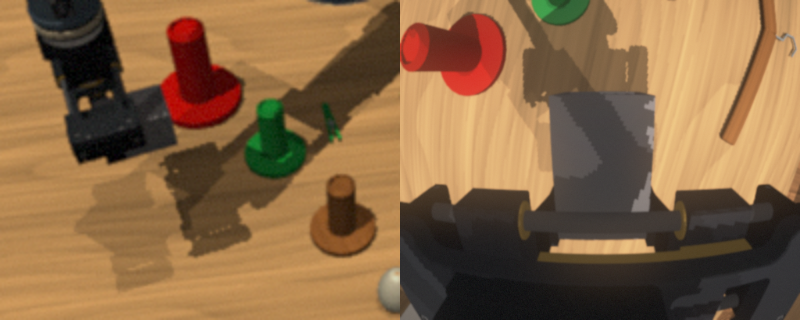

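The cup is gripped near its closed end but stayed level: it is held ahead of the fingers in both views. I'll try a few short upward jerks to overcome the friction.

```bash
python3 -m handwheel '[[0,0,-0.13,0],[0,0,-0.13,0],[0,0,-0.1,0],[0,0,-0.06,0],[0,0,0,0],[0,0,-0.13,0],[0,0,-0.13,0],[0,0,-0.1,0],[0,0,-0.06,0],[0,0,0,0],[0,0,-0.13,0],[0,0,-0.13,0],[0,0,-0.1,0],[0,0,-0.05,0],[0,0,0,0],[0,0,0,0],[0,0,0,0]]'
python3 - <<'E'
from h import *
w=vision.camera("wrist");r=vision.outline_of("wrist","cup")
for q in r[:2]: 
  ys,xs=np.where(q["mask"]);print(q["conf"],q["point"],xs.min(),xs.max(),ys.min(),ys.max())
c=vision.camera("scene");cv2.imwrite("pics/h.png",np.hstack([cv2.resize(c["frame"][110:270,60:260],(400,320)),cv2.resize(w["frame"],(400,320))])[:,:,::-1])
E
```

```text
time: 15.08
position: [0.5325, -0.3342, 0.1944]
tool_rot: [0.621, 0.784, 0.0, -0.002]
ft_force: [1.6, -1.4, -0.7]
grip_width: 0.054
grip_force: 3.0
0.67 [180.6, 258.1] 194 323 107 283
```

View pics/h.png

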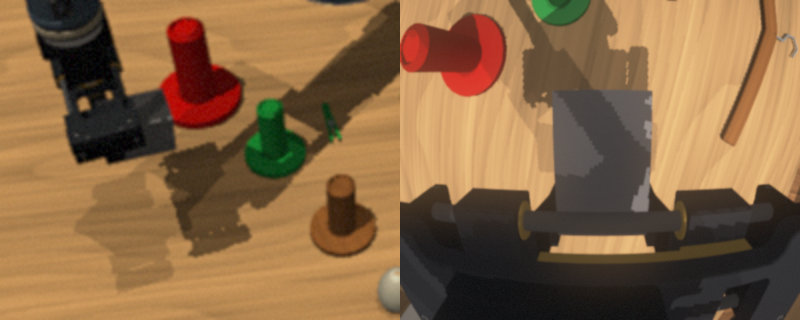

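The mouth edge looks slightly narrower (98 against 105 px), so the cup has turned a little and the jerks do work. I'll repeat them harder, and measure the tilt by fitting the wrist mask instead of viewing pictures.

```bash
cat > th.py <<'E'
from h import *
w=vision.camera("wrist");q=vision.outline_of("wrist","cup")[0];m=q["mask"]
K=np.array(w["K"]);H=np.linalg.inv(np.array(w["hand_eye"]))
def pw(P):
    p=P@H[:3,:3].T+H[:3,3];r=np.hypot(p[:,0],p[:,1]);a=np.arctan2(r,p[:,2]);k=a/np.maximum(r,1e-9)*K[0,0]
    return np.c_[p[:,0]*k+K[0,2],p[:,1]*k+K[1,2]]
from scipy.spatial.transform import Rotation as R
def cupP(th,e,z):  # e: grip distance from closed end, z offset of pivot
    B=np.array([[x,y,s] for x in np.linspace(-e,.08-e,9) for y in(-.027,.027) for s in(-.027+z,.027+z)])
    c,s=np.cos(th),np.sin(th);  # tool x fwd, tool z down: mouth swings to +z
    return np.c_[B[:,0]*c-B[:,2]*s,B[:,1],B[:,0]*s+B[:,2]*c-.011]
rows=slice(0,225)
h=np.zeros((384,512),bool);h[rows]=m[rows]
res=[]
for d in range(-15,100,3):
    f=np.zeros((384,512),np.uint8);cv2.fillConvexPoly(f,cv2.convexHull(pw(cupP(np.radians(d),.009,0)).astype(np.float32)).astype(np.int32),1)
    f[225:]=0;f=f>0;res.append(((f&h).sum()/(f|h).sum(),d))
res.sort(reverse=True);ys,xs=np.where(m);print("conf",q["conf"],"bbox",xs.min(),xs.max(),ys.min(),ys.max(),[(round(float(a),3),d) for a,d in res[:4]])
E
python3 th.py
python3 -m handwheel '[[0,0,-0.12,0],[0,0,-0.2,0],[0,0,-0.23,0],[0,0,-0.22,0],[0,0,-0.13,0],[0,0,0,0],[0,0,-0.13,0],[0,0,-0.21,0],[0,0,-0.23,0],[0,0,-0.22,0],[0,0,-0.13,0],[0,0,0,0],[0,0,-0.13,0],[0,0,-0.21,0],[0,0,-0.21,0],[0,0,-0.1,0],[0,0,0,0],[0,0,0,0],[0,0,0,0]]'
python3 th.py
```

```text
time: 16.92
position: [0.5321, -0.3338, 0.1948]
tool_rot: [0.621, 0.784, 0.0, -0.002]
ft_force: [0.2, -1.0, -0.2]
grip_width: 0.0541
grip_force: 3.0
conf 0.92 bbox 202 315 105 255 [(0.916, 36), (0.914, 33), (0.905, 39), (0.905, 30)]Traceback (most recent call last):
  File "th.py", line 2, in <module>
    w=vision.camera("wrist");q=vision.outline_of("wrist","cup")[0];m=q["mask"]
                               ~~~~~~~~~~~~~~~~~~~~~~~~~~~~~~~~^^^
IndexError: list index out of range
```

```bash
python3 -m handwheel '[[0,0,-0.12,0],[0,0,-0.2,0],[0,0,-0.23,0],[0,0,-0.22,0],[0,0,-0.13,0],[0,0,0,0],[0,0,-0.13,0],[0,0,-0.21,0],[0,0,-0.23,0],[0,0,-0.22,0],[0,0,-0.13,0],[0,0,0,0],[0,0,-0.13,0],[0,0,-0.21,0],[0,0,-0.21,0],[0,0,-0.1,0],[0,0,0,0],[0,0,0,0],[0,0,0,0]]'
python3 - <<'E'
import runpy
for i in range(3):
    try: runpy.run_path("th.py")
    except IndexError: print("miss")
E
```

```text
time: 18.6
position: [0.5322, -0.3339, 0.195]
tool_rot: [0.621, 0.784, 0.0, -0.002]
ft_force: [0.1, -0.6, -0.1]
grip_width: 0.0539
grip_force: 3.0
conf 0.72 bbox 206 311 143 254 [(0.919, 72), (0.89, 69), (0.882, 75), (0.849, 78)]
conf 0.6 bbox 206 311 144 254 [(0.922, 72), (0.895, 69), (0.883, 75), (0.851, 78)]
conf 0.59 bbox 206 310 143 255 [(0.921, 72), (0.896, 69), (0.882, 75), (0.853, 66)]
```

The cup is now at about 72° mouth-down. I'll raise it a little and set off hard toward the peg (the tool's +x), which pushes the rest of the swing, then brake gently.

```bash
python3 -m handwheel '[[0,0,-0.05,0],[0,0,-0.1,0],[0,0,-0.1,0],[0,0,-0.1,0],[0.13,0.04,-0.1,0],[0.26,0.08,-0.1,0],[0.37,0.12,-0.1,0],[0.47,0.16,-0.1,0],[0.56,0.2,-0.1,0],[0.63,0.23,-0.1,0],[0.69,0.26,-0.1,0],[0.73,0.28,-0.1,0],[0.76,0.295,-0.1,0],[0.78,0.31,-0.1,0],[0.8,0.32,-0.1,0],[0.81,0.325,-0.1,0],[0.82,0.325,-0.1,0],[0.82,0.325,-0.1,0],[0.82,0.325,-0.1,0]]'
python3 - <<'E'
import runpy
for i in range(3):
    try: runpy.run_path("th.py")
    except IndexError: print("miss")
E
python3 d.py 0.571 -0.068 0.09
```

```text
time: 20.48
position: [0.572, -0.0739, 0.2263]
tool_rot: [0.621, 0.784, -0.0, 0.0]
ft_force: [0.4, -0.0, -0.5]
grip_width: 0.0541
grip_force: 3.0
conf 0.56 bbox 208 310 155 255 [(0.905, 81), (0.894, 78), (0.869, 84), (0.847, 75)]
conf 0.78 bbox 208 310 156 254 [(0.91, 81), (0.885, 78), (0.875, 84), (0.839, 75)]
conf 0.6 bbox 207 309 155 255 [(0.914, 81), (0.889, 78), (0.879, 84), (0.842, 75)]
pos [ 0.5721 -0.0738  0.2264] yaw x deg 103.3 t 20.78 q [-0.32  0.47  1.56 -0.    1.11 -0.55] grip 0.0539 3.0 F [-0.   0.5 -0.6] tilt [ 0. -0. -1.]
rows delta [0.02  0.001 0.455] dist mm 136.4884869464158
```

Tilt is now about 80°, so the mouth is about 12 mm ahead of the pivot. I'll lower with the pivot about 10 mm short of the peg until the post has just entered, then look.

```bash
python3 -m handwheel '[[-0.013,0,0.03,0],[-0.013,0,0.06,0],[-0.013,0,0.09,0],[-0.013,0,0.12,0],[-0.013,0,0.15,0],[-0.013,0,0.175,0],[-0.013,0,0.19,0],[-0.013,0,0.205,0],[-0.013,0,0.22,0],[-0.013,0,0.235,0],[-0.013,0,0.25,0],[-0.013,0,0.25,0],[-0.013,0,0.25,0]]'
python3 d.py 0.571 -0.068 0.09
python3 - <<'E'
from h import *
c=vision.camera("scene");t=vision.camera("top")
cv2.imwrite("pics/i.png",np.hstack([cv2.resize(c["frame"][130:250,170:290],(400,400),interpolation=2),cv2.resize(t["frame"][120:240,210:330],(400,400),interpolation=2)])[:,:,::-1])
import runpy
try: runpy.run_path("th.py")
except IndexError: print("miss")
E
```

```text
time: 21.87
position: [0.5729, -0.0772, 0.1512]
tool_rot: [0.621, 0.784, -0.0, -0.0]
ft_force: [0.1, 0.5, -0.0]
grip_width: 0.054
grip_force: 3.0
pos [ 0.5729 -0.0772  0.1512] yaw x deg 103.3 t 21.87 q [-0.33  0.57  1.63 -0.    0.95 -0.56] grip 0.054 3.0 F [ 0.1  0.5 -0. ] tilt [-0.  0. -1.]
rows delta [0.031 0.001 0.204] dist mm 61.897340464124824
conf 0.71 bbox 208 310 155 254 [(0.906, 81), (0.881, 78), (0.87, 84), (0.835, 75)]
```

View pics/i.png

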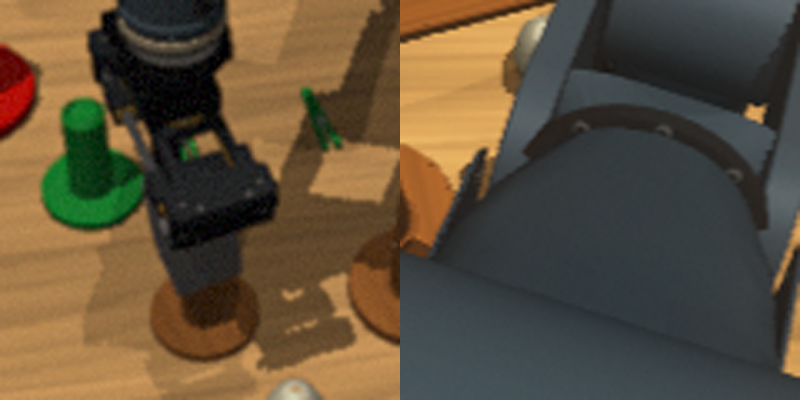

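The cup's mouth is over the post (left half, around (210,285)), with no contact force. Lowering while bringing the pivot over the peg axis.

```bash
python3 -m handwheel '[[0.003,0,0.015,0],[0.006,0,0.03,0],[0.009,0,0.045,0],[0.012,0,0.06,0],[0.015,0,0.075,0],[0.018,0,0.09,0],[0.021,0,0.105,0],[0.024,0,0.12,0],[0.027,0,0.135,0],[0.03,0,0.15,0],[0.031,0,0.16,0],[0.031,0,0.17,0],[0.031,0,0.18,0],[0.031,0,0.187,0],[0.031,0,0.187,0],[0.031,0,0.187,0]]'
python3 d.py 0.571 -0.068 0.09; python3 - <<'E'
import runpy
try: runpy.run_path("th.py")
except IndexError: print("miss")
E
```

```text
time: 23.4
position: [0.571, -0.0683, 0.0951]
tool_rot: [0.621, 0.784, 0.0, 0.0]
ft_force: [-0.5, -1.5, -0.6]
grip_width: 0.0541
grip_force: 3.0
pos [ 0.571  -0.0683  0.0951] yaw x deg 103.3 t 23.4 q [-0.31  0.65  1.67  0.    0.82 -0.55] grip 0.0541 3.0 F [-0.5 -1.5 -0.6] tilt [ 0. -0. -1.]
rows delta [0.001 0.    0.017] dist mm 5.065800332620779
conf 0.78 bbox 205 312 165 290 [(0.938, 87), (0.895, 90), (0.884, 84), (0.835, 81)]
```

```bash
python3 -m handwheel '[[0.001,0,0.008,0],[0.001,0,0.015,0],[0.001,0,0.022,0],[0.001,0,0.022,0],[0.001,0,0.022,0]]'
python3 -m handwheel '[[0,0,0,0],[0,0,0,0],[0,0,0,0],[0,0,0,0],[0,0,0,0],[0,0,0,0],[0,0,0,0]]' 100
python3 -m handwheel '[[0,0,-0.05,0],[0,0,-0.1,0],[0,0,-0.2,0],[0,0,-0.3,0],[0,0,-0.4,0],[0,0,-0.5,0],[-0.2,0,-0.5,0],[-0.4,0,-0.5,0],[-0.6,0,-0.5,0],[-0.8,0,-0.5,0],[-0.8,0,-0.5,0],[-0.8,0,-0.5,0]]'
python3 - <<'E'
from h import *
c=vision.camera("scene");t=vision.camera("top")
F=lambda p:box(p[0],p[1],p[2],.054,.054,p[3],p[3]+.08)
for n,k in(("scene",c),("top",t)):
    for r in vision.outline_of(n,"cup")[:2]:
        print(n,round(r["conf"],2),np.round(r["point"]),fit([k],[r["mask"]],lambda p:F([*p,.031]),[.571,-.068,.23],[.01,.01,.1]),fit([k],[r["mask"]],lambda p:F([.571,-.068,.23,p[0]]),[.04],[.02]))
cv2.imwrite("pics/j.png",np.hstack([cv2.resize(c["frame"][130:250,170:290],(400,400),interpolation=2),cv2.resize(t["frame"][120:240,210:330],(400,400),interpolation=2)])[:,:,::-1])
E
```

```text
time: 23.92
position: [0.5709, -0.0679, 0.0884]
tool_rot: [0.621, 0.784, 0.0, 0.0]
ft_force: [-0.1, 0.0, 0.7]
grip_width: 0.054
grip_force: 3.0
time: 24.5
position: [0.5708, -0.0679, 0.0886]
tool_rot: [0.621, 0.784, 0.0, -0.0]
ft_force: [0.5, 0.2, 0.9]
grip_width: 0.0858
grip_force: 0.0
time: 25.5
position: [0.6262, -0.3051, 0.2386]
tool_rot: [0.621, 0.784, -0.0, 0.001]
ft_force: [-0.3, -0.5, 0.1]
grip_width: 0.0874
grip_force: 0.0
scene 0.91 [209. 231.] (array([ 0.5721, -0.0659,  0.2081]), np.float64(0.034)) (array([0.0291]), np.float64(0.085))
top 0.66 [210. 112.] (array([ 0.571, -0.068,  0.23 ]), np.float64(1.0)) (array([0.04]), np.float64(1.0))
```

View pics/j.png

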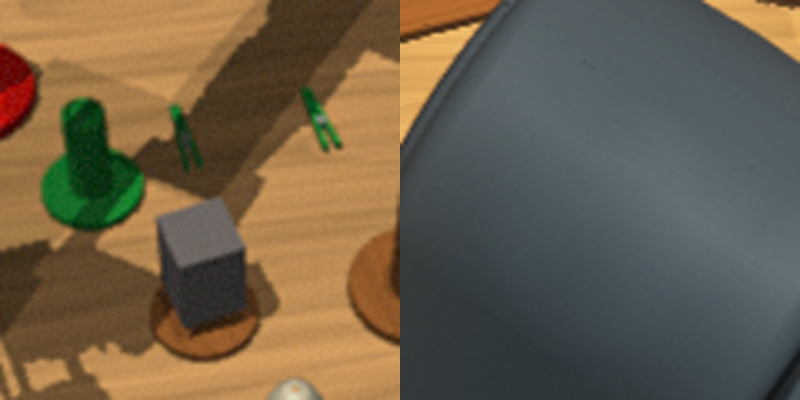

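The cup sits upright and mouth-down on the peg (top face at (200,230)). The fitted mouth height is 29 mm against the 31 mm expected, so it is fully seated. The robot is clear of everything.

```bash
python3 -c "
from rig import job
print(job.hand_in())"
```

```text
the job is handed in; nothing more can be done
None
```

I put the cap in the organiser and set the cup upside down on the bare peg, fully seated and let go, then handed the job in at about 26 s of the 67 s allowed; no verdict came back.

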